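# Stand the fallen shaving mirror back on its foot

## Task

The green shaving mirror has fallen flat on its back on the bath shelf, its foot sticking up in the air. Push gently on the upright foot with the fingertips to tip the mirror back up on the spot, so that it stands by itself on its foot, and then leave it alone. Do not pinch, lift or carry the mirror, and leave the lota, soap tray, bottle and comb where they are.

Things in the scene. Friction and masses are not known exactly. Their poses are not given: they have to be found in the camera images.
- mirror: green L-shaped plastic mirror, 0.3 to 0.6 kg, lying on its back, turned any way round. Panel 115 long, 10 thick and heavier foot plate 90 long, 14 thick, both 110 mm wide (own y), meet at a right angle at the heel. Origin: middle of the outer heel edge, on the shelf lying or standing. Own x: heel to panel top, level at the start, up when it stands. Own z: heel to the foot's free end, up at the start
- foot_tip (a point): middle of the foot's free end face: at the start the mirror's highest part, 90 mm above the shelf, 7 mm along the mirror's own x from the heel edge. Pushed here from the panel's side, towards own -x, with 1 to 2 N, the mirror tips about its heel; from about 35 degrees on it goes over by itself and stands on the foot's underside (its x = 0 face)
- panel_top (a point): middle of the panel's top edge, 115 mm along own x from the heel, 5 mm above the shelf at the start; the reflecting face of the panel looks up (own +z) at the start
- shelf: fixed grey shelf board in a steel frame, 400 (x) by 780 (y) by 22 mm within a 12 mm dark frame; origin at the centre of its underside on the work surface, so its top is 22 mm above the work surface; everything stands on it
- lota: stainless steel lota (round water pot), 100 mm across the belly, 105 mm high, standing; origin at the centre of its underside. Bystander
- soap_tray: red ceramic soap tray, 120 (x) by 85 (y) by 25 mm high, with a bar of cream soap fixed in it, 28 mm high in all; origin at the centre of its underside. Bystander
- oil_bottle: amber glass bottle with a white twist cap, 56 mm across, 150 mm high, standing; origin at the centre of its underside. Bystander
- comb: black plastic comb lying flat, 170 (x) by 30 (y) by 5 mm; origin at the centre of its underside. Bystander
Things that resemble listed ones, but are neither listed nor needed, are in the scene too. What is meant by the mirror is not orange or red, and is the larger of those in its own colour.

How it is judged:
On the way:
1. the mirror stands upright on its foot (angle between mirror's own x axis and vertical below 0.12 rad), for 0.2 s.
At the end, for the whole second after the job is handed in: The mirror stands on its foot on the shelf, upright within 0.10 rad, at rest, its heel edge within 50 mm of where it lay; the lota, soap tray, bottle and comb are within 30 mm of their places and not tipped (0.15 rad) (angle between mirror's own x axis and vertical below 0.1 rad and height (world z) of mirror between 0.016 and 0.028 m and height (world z) of foot_tip below 0.04 m and distance of mirror from where it was at the start of the episode below 0.05 m and linear speed of mirror below 0.02 m/s and angular speed of mirror below 0.15 rad/s and distance of each of lota, soap_tray, oil_bottle, comb from where it was at the start of the episode below 0.03 m and angle between each of lota, soap_tray, oil_bottle, comb's own z axis and vertical below 0.15 rad); the robot touches nothing.
It fails at once if the mirror was lifted or carried: its heel rose more than 20 mm off the shelf (height (world z) of mirror above 0.042 m).
It fails at once if the mirror was pinched or shoved hard: more than 18 N from the fingers (contact force between the fingers and mirror above 18 N).
It fails at once if the mirror was shoved more than 80 mm along the shelf (distance of mirror from where it was at the start of the episode above 0.08 m).
It fails at once if the lota, soap tray, bottle or comb was moved more than 30 mm or tipped over (distance of any of lota, soap_tray, oil_bottle, comb from where it was at the start of the episode above 0.03 m or angle between any of lota, soap_tray, oil_bottle, comb's own z axis and vertical above 0.5 rad).
It also fails if it takes over 32 s, if anything falls off the work surface, if the arm or the gripper's body presses on something with over 40 N, if the wrist force passes 120 N, or if a joint passes its speed limit or range.

## Robot

A 7-joint arm with a two-finger parallel gripper is mounted at the origin on the work surface. World frame = base frame: x ahead of the robot, y to its left, z up, the work surface at z = 0. Lengths are in m, angles in rad, forces in N, time in s.
With the tool pointing down it reaches from about 0.425 to 0.925 m from the base axis. Payload 6.8 kg.
Tool frame: the origin (TCP) lies midway between the tips of the shut fingers; the grasp point (between the pads) lies 19 mm behind it; z points along the fingers, y is the direction in which the jaws open and shut (so a half turn about z gives the same grasp; the last joint's range is limited). The gripper opens to 88 mm and grips with 3 to 60 N. Pads are 20 mm wide; open, the fingers measure 115 mm over their backs; the gripper's body (75 mm by 178 mm) begins 61 mm behind the grasp point.
Start: joints at [-0.108, 0.477, 0.022, 1.555, -0.011, 1.109, -0.083], TCP at [0.675, 0, 0.223] pointing down, gripper open.
Joint ranges: [-2.96, 2.96], [-0.34, 2.1], [-1.41, 1.46], [0.24, 2.44], [-1.37, 4.51], [0.17, 1.92], [-2.96, 2.96]. Speed limits (rad/s): [2.39, 2.39, 3.14, 3.14, 3.14, 3.14, 3.14].

## Interface

Orientations are given as a unit quaternion [x, y, z, w].
In Python, from bench import robot gives the robot as it stands. The module is installed in compiled form; this text tells all that it offers.
- The arm moves only by the shell command python3 -m creep 'ROWS' [FORCE]. ROWS is JSON, a list of rows, each a list of 7 numbers: the turn, a rotation vector about the tool's x, y, z in rad, then the shift along the tool's x, y, z in cm, then the opening, from 0 (shut) to 1 (fully open). In form: [[ax, ay, az, x, y, z, grip], ...]. A call has 1 to 20 rows; each row shifts and turns the commanded pose from where the row before left it, along the tool's axes as they then stand; what a row does not reach is not made up. A row lasts 1/10 s, in which the tool goes at most 50 mm and 8.59 degrees, less where a joint would pass 70% of its speed; a pose out of reach is approached as far as the arm can. A call is refused whole if a number of a shift passes 5 or a number of a turn 0.15, either way. A call with a gripper value outside its range is refused whole. The fingers move at their own pace and stop on an object; FORCE is the grip in N (left out, the last holds). Time passes only in rows, so rows that do not move let the fingers close. It gives the time, the measured TCP pose, the force and the opening at its end, in the units of the state.
- robot.sense(): the state, without advancing time (a new reading comes with each control period).
- robot.read_camera(name): name is "scene" or "side" or "wrist"; returns a dict with "pixels" (384x512x3 uint8, red, green, blue), "K" (3x3 intrinsics, pixels), "extrinsics" (4x4, takes a point from camera to world coordinates); the wrist camera has in their place "tool_from_camera" (4x4, takes a point from camera to tool coordinates, whose origin is the TCP and whose axes are the flange's). Camera axes: x right, y down, z forward; pixel columns grow to the right and rows downward; lengths in m; the calibration is good to about 2 mm. A picture is of the moment at which its call begins: read the wrist's pose just before it. There is no depth.
- robot.finish_job(): hands the job in, once; it reports no verdict.
Trained networks look in a picture, given as the dict that the camera call returned (one of the last four; its "shot" number tells which), for a name from the list of things; names that differ only in an ending like _2 or _b are one class to them, and where a whole thing is asked for, a point or a joint stands for the part that bears it (a point fixed in the world has none). Each returns a list of dicts, best first, with "conf" (0 to 1); they miss things now and then, are a little off and sometimes report something else, mostly with a low value. They report only what shows in the picture. A call takes as long as a camera call. They do not tell look-alikes from the thing itself.
- robot.recognise(picture, label): "position" ([column, row] in pixels, amid what is visible of it).
- robot.masks_of(picture, label): "pixels" (384x512 bool, what is visible of it) and "position" ([column, row] in pixels, amid what is visible of it).
- robot.tip_of(picture, label): "position" ([column, row] in pixels: a listed point, or the origin of a listed thing).
The state is a dict: "t": time; "joint_positions": joint angles; "joint_velocities": joint speeds; "tau": joint torques, N m; "position": TCP position; "ee_rot": TCP orientation; "contact_force": force on the tool from outside, world axes, zero at the start; "moment": the same for the moment, N m; "opening": finger opening in m.
Only numpy, scipy, OpenCV 4.12 (cv2) and the standard library are available. Lean on these libraries where they do the work, as an engineer would, in place of code of your own. Each camera call takes 0.05 s, during which the arm holds its last target.

## Working session

There is one attempt and no reset: what is moved stays moved. The work goes in short steps, Python scripts to look and compute and a shell command to move; the robot and the scene stay as the last step left them, time stands still between calls to the robot, and variables do not carry over. Pictures are saved under pics/ and viewed, and the job is handed in when it is done.

```bash
mkdir -p pics; cat > h.py <<'E'
import numpy as np, cv2
from bench import robot
def save(p,n): cv2.imwrite('pics/'+n,cv2.cvtColor(p['pixels'],cv2.COLOR_RGB2BGR))
def ray(p,uv,E=None):
    E=np.array(p['extrinsics'] if E is None else E);K=np.array(p['K'])
    d=E[:3,:3]@np.linalg.solve(K,[uv[0],uv[1],1]);return E[:3,3],d
def atz(p,uv,z):
    o,d=ray(p,uv);return o+d*(z-o[2])/d[2]
def tri(rs):
    A=0;b=0
    for o,d in rs:
        d=d/np.linalg.norm(d);P=np.eye(3)-np.outer(d,d);A=A+P;b=b+P@o
    return np.linalg.solve(A,b)
E
python3 - <<'E'
from h import *
s=robot.sense();print(s['t'],s['position'],s['ee_rot'],s['opening'])
P={}
for c in('scene','side'):
    p=robot.read_camera(c);save(p,c+'1.png');P[c]=p
    for l in('mirror','foot_tip','panel_top'):
        print(c,l,[(np.round(x['position']),round(x['conf'],2)) for x in robot.tip_of(p,l)])
    print(c,[(np.round(x['position']),round(x['conf'],2),x['pixels'].sum()) for x in robot.masks_of(p,'mirror')])
E
```

```text
0.0 [ 6.74396803e-01 -5.41308936e-05  2.21710106e-01] [ 7.07116266e-01  7.07096731e-01 -6.84937286e-04 -5.75311989e-04] 0.08752936880608496
scene mirror [(array([396., 323.]), 0.84), (array([337., 188.]), 0.8), (array([207., 245.]), 0.67), (array([343., 252.]), 0.59)]
scene foot_tip [(array([338., 169.]), 0.96), (array([198., 222.]), 0.94), (array([346., 235.]), 0.8), (array([397., 312.]), 0.71)]
scene panel_top [(array([195., 216.]), 0.9), (array([369., 254.]), 0.87), (array([319., 203.]), 0.66), (array([355., 316.]), 0.62)]
scene [(array([358., 253.]), 0.94, np.int64(655)), (array([205., 230.]), 0.88, np.int64(1220)), (array([379., 318.]), 0.81, np.int64(1243)), (array([334., 186.]), 0.71, np.int64(1421))]
side mirror [(array([298., 213.]), 0.96), (array([200., 180.]), 0.94), (array([290., 146.]), 0.54), (array([255., 170.]), 0.53)]
side foot_tip [(array([302., 195.]), 0.93), (array([292., 137.]), 0.9), (array([196., 167.]), 0.63), (array([254., 158.]), 0.45), (array([290., 238.]), 0.27)]
side panel_top [(array([221., 184.]), 0.97), (array([293., 157.]), 0.74), (array([282., 232.]), 0.61), (array([256., 162.]), 0.61), (array([292., 236.]), 0.5)]
side [(array([207., 178.]), 0.66, np.int64(574)), (array([253., 164.]), 0.65, np.int64(187)), (array([294., 211.]), 0.62, np.int64(992)), (array([291., 147.]), 0.58, np.int64(339))]
```

View pics/scene1.png

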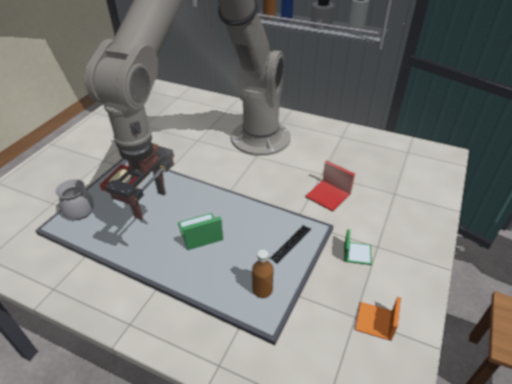

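View pics/side1.png

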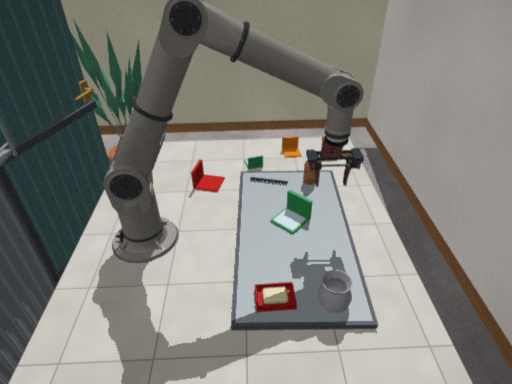

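The scene view shows the large green mirror on the shelf at about (203,231). In the side view it is at (293,212), foot up on the far-x side. The small green one at (358,253) in the scene view is off the shelf and is a look-alike. Next I measure the pose.

```bash
python3 - <<'E'
from h import *
S=robot.read_camera('scene');D=robot.read_camera('side')
def near(L,c): return min(L,key=lambda x:np.hypot(*(np.array(x['position'])-c)))['position'] if L else None
for l in('mirror','foot_tip','panel_top'):
    a=near(robot.tip_of(S,l),(203,231));b=near(robot.tip_of(D,l),(293,212))
    print(l,a,b,tri([ray(S,a),ray(D,b)]).round(4),[atz(p,u,{'mirror':.022,'foot_tip':.112,'panel_top':.027}[l]).round(3) for p,u in((S,a),(D,b))])
for n,p,(u,v),l in(('S',S,(203,231),0),('D',D,(293,212),0)):
    c=p['pixels'][v-45:v+45,u-60:u+60][:,:,::-1]
    cv2.imwrite(f'pics/crop{n}.png',cv2.resize(c,None,fx=6,fy=6,interpolation=cv2.INTER_CUBIC))
E
```

```text
mirror [208.2, 243.1] [301.1, 208.6] [0.5963 0.0997 0.0387] [array([0.581, 0.092, 0.022]), array([0.603, 0.117, 0.022])]
foot_tip [199.6, 220.8] [296.7, 196.9] [0.5786 0.076  0.111 ] [array([0.584, 0.076, 0.112]), array([0.575, 0.079, 0.112])]
panel_top [196.3, 215.9] [279.4, 229.1] [0.5024 0.0028 0.0224] [array([0.503, 0.006, 0.027]), array([ 0.504, -0.005,  0.027])]
```

```bash
python3 - <<'E'
from h import *
S=robot.read_camera('scene');D=robot.read_camera('side')
for l,z in(('lota',.022),('oil_bottle',.022),('comb',.022),('soap_tray',.022)):
    for p,n in((S,'S'),(D,'D')):
        print(l,n,[(atz(p,x['position'],z).round(3)[:2],round(x['conf'],2)) for x in robot.tip_of(p,l)[:2]])
E
```

```text
lota S [(array([ 0.633, -0.331]), 0.77), (array([ 0.459, -0.318]), 0.63)]
lota D [(array([ 0.64 , -0.336]), 0.73)]
oil_bottle S [(array([0.667, 0.308]), 0.92)]
oil_bottle D [(array([0.659, 0.301]), 0.59)]
comb S [(array([0.478, 0.311]), 0.87)]
comb D [(array([0.483, 0.311]), 0.41)]
soap_tray S [(array([ 0.455, -0.317]), 0.76), (array([0.66 , 0.302]), 0.68)]
soap_tray D [(array([ 0.457, -0.305]), 0.96), (array([0.599, 0.098]), 0.53)]
```

View pics/cropS.png

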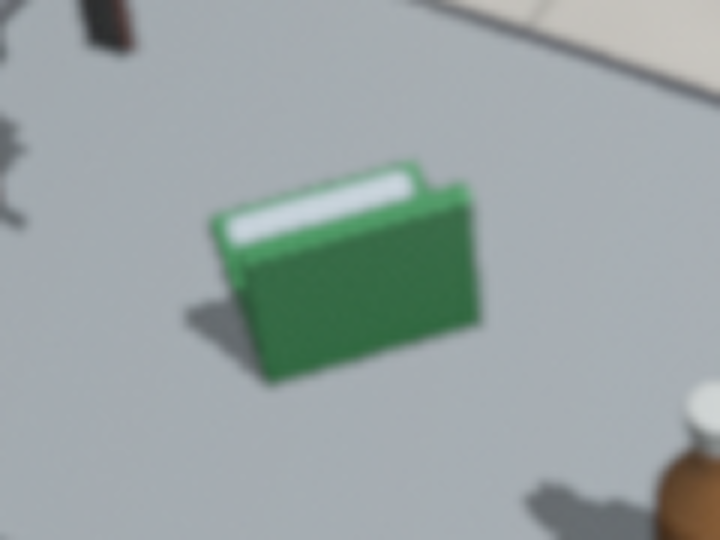

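View pics/cropD.png

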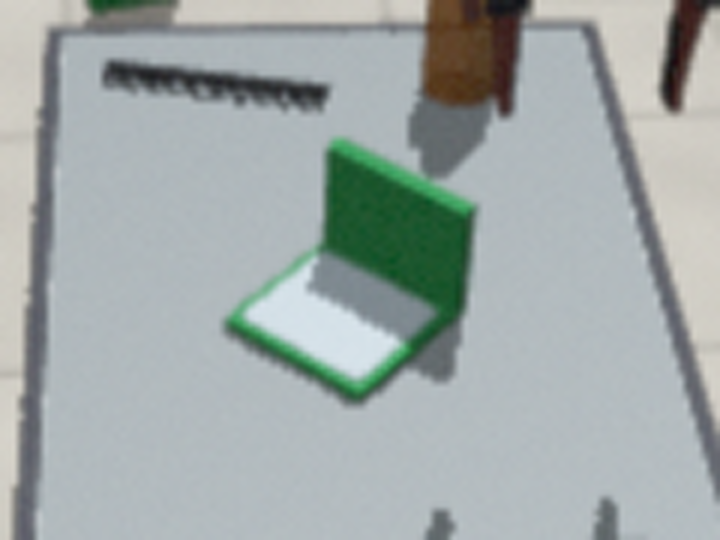

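```bash
python3 - <<'E'
from h import *
S=robot.read_camera('scene');D=robot.read_camera('side')
fs=lambda c:((c[0]+.5)/6-.5+143,(c[1]+.5)/6-.5+186)
fd=lambda c:((c[0]+.5)/6-.5+233,(c[1]+.5)/6-.5+167)
a=atz(S,fs((270,383)),.022);b=atz(S,fs((480,322)),.022);print('heel',a,b,(a+b)/2,np.linalg.norm(a-b))
a2=atz(S,fs((250,260)),.112);b2=atz(S,fs((468,188)),.112);print('foot outer top',a2,b2,(a2+b2)/2,np.linalg.norm(a2-b2))
c=atz(D,fd((228,322)),.032);d=atz(D,fd((356,392)),.032);print('ptop',c,d,(c+d)/2,np.linalg.norm(c-d))
e=atz(D,fd((327,148)),.112);f=atz(D,fd((468,214)),.112);print('foot inner top(D)',e,f,(e+f)/2,np.linalg.norm(e-f))
h=(a+b)/2;x=(c+d)/2-h;print(np.degrees(np.arctan2(x[1],x[0])),np.linalg.norm(x[:2]))
y=b-a;print('from heel edge',np.degrees(np.arctan2(y[1],y[0])))
y=b2-a2;print(np.degrees(np.arctan2(y[1],y[0])))
y=c-d;print(np.degrees(np.arctan2(y[1],y[0])))
y=e-f;print(np.degrees(np.arctan2(y[1],y[0])))
E
```

```text
heel [0.6260704  0.04981983 0.022     ] [0.55018198 0.12342456 0.022     ] [0.58812619 0.0866222  0.022     ] 0.10571995544020504
foot outer top [0.62787    0.05306912 0.112     ] [0.5467766  0.12167851 0.112     ] [0.5873233  0.08737381 0.112     ] 0.10622330073736574
ptop [0.47420049 0.0414257  0.032     ] [ 0.54828621 -0.0277178   0.032     ] [0.51124335 0.00685395 0.032     ] 0.10133862564455577
foot inner top(D) [0.54265706 0.11645979 0.112     ] [0.62266853 0.04347263 0.112     ] [0.5826628  0.07996621 0.112     ] 0.10830033154721276
-133.9447695546314 0.11078783793732398
from heel edge 135.8751940665543
139.76697813702182
136.97624460126485
137.62865762481263
```

Heel mid is at about (0.588, 0.087), and own −x points along about 47.5°. The plan has four steps:
1. Turn the tool so its x axis points along 47.5°.
2. Part the fingers somewhat, for an even two-point push.
3. Lower behind the foot.
4. Push slowly.

```bash
python3 -m creep '[[0,0,0.148,0,0,0,0.45],[0,0,0.148,0,0,0,0.45],[0,0,0.148,0,0,0,0.45],[0,0,0.148,0,0,0,0.45],[0,0,0.148,0,0,0,0.45],[0,0,0,0,0,0,0.45]]'
cat > d.py <<'E'
from h import *
import sys
from scipy.spatial.transform import Rotation as R
s=robot.sense();Rm=R.from_quat(s['ee_rot']).as_matrix();t=np.array(eval(sys.argv[1]))
print(s['t'],s['position'].round(4),'toolx',Rm[:,0].round(3),'toolz',Rm[:,2].round(3),'open',s['opening'],'F',np.round(s['contact_force'],2))
print('shift cm',(Rm.T@(t-s['position'])*100).round(2))
E
python3 d.py '[0.555,0.051,0.16]'
```

```text
t: 2.1
position: [0.675, 0.0002, 0.2226]
ee_rot: [0.915, 0.403, -0.0, 0.0]
contact_force: [-0.2, -0.9, 0.3]
opening: 0.0434
2.1 [6.750e-01 2.000e-04 2.226e-01] toolx [ 0.675  0.738 -0.   ] toolz [ 0. -0. -1.] open 0.04335295165441054 F [-0.17 -0.93  0.31]
shift cm [ -4.35 -12.29   6.26]
```

```bash
python3 -m creep '[[0,0,0,-0.7,-2,0,0.45],[0,0,0,-0.7,-2,0,0.45],[0,0,0,-0.8,-2.1,0,0.45],[0,0,0,-0.7,-2.1,0.5,0.45],[0,0,0,-0.7,-2.1,0.8,0.45],[0,0,0,-0.7,-2,1,0.45],[0,0,0,0,0,2,0.45],[0,0,0,0,0,2,0.45],[0,0,0,0,0,0,0.45]]'
python3 d.py '[0.555,0.051,0.095]'
python3 - <<'E'
from h import *
from scipy.spatial.transform import Rotation as R
s=robot.sense();p=robot.read_camera('wrist');save(p,'w1.png')
T=np.eye(4);T[:3,:3]=R.from_quat(s['ee_rot']).as_matrix();T[:3,3]=s['position'];E=T@np.array(p['tool_from_camera'])
for l,z in(('foot_tip',.112),('panel_top',.027),('mirror',.022)):
    for x in robot.tip_of(p,l)[:2]:
        o,d=ray(p,x['position'],E);print(l,x['conf'],np.round(x['position']),(o+d*(z-o[2])/d[2]).round(4))
E
```

```text
t: 3.0
position: [0.5533, 0.0511, 0.1576]
ee_rot: [0.914, 0.405, -0.002, -0.0]
contact_force: [-0.2, -0.9, -0.1]
opening: 0.0394
3.0 [0.5533 0.0511 0.1576] toolx [ 0.671  0.741 -0.003] toolz [-0.004 -0.001 -1.   ] open 0.039366714457283646 F [-0.17 -0.86 -0.05]
shift cm [0.13 0.15 6.26]
foot_tip 0.97 [259. 135.] [0.585  0.0851 0.112 ]
panel_top 0.67 [255. 245.] [0.5098 0.0068 0.027 ]
mirror 0.9 [263. 117.] [0.5927 0.0875 0.022 ]
```

View pics/w1.png

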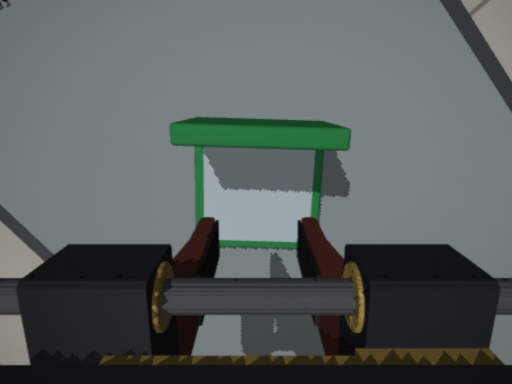

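The wrist view shows the foot's top bar at rows 118–148, columns 172–348. The fingers at columns about 207 and 310 are centred on it and square to within about 2°. Now I lower and approach.

```bash
python3 -m creep '[[0,0,0,0,0,2,0.45],[0,0,0,0,0,2,0.45],[0,0,0,0,0,1.5,0.45],[0,0,0,0,0,0.7,0.45],[0,0,0,0.5,0,0,0.45],[0,0,0,0.5,0,0,0.45],[0,0,0,0.5,0,0,0.45],[0,0,0,0,0,0,0.45]]'
python3 d.py '[0.555,0.051,0.095]'
```

```text
t: 4.0
position: [0.5666, 0.0634, 0.0985]
ee_rot: [0.915, 0.404, 0.001, 0.0]
contact_force: [-0.6, -0.1, 0.2]
opening: 0.0396
4.0 [0.5666 0.0634 0.0985] toolx [0.673 0.739 0.002] toolz [ 0.002  0.001 -1.   ] open 0.03955407648044197 F [-0.57 -0.12  0.19]
shift cm [-1.7  -0.02  0.35]
```

```bash
python3 -m creep '[[0,0,0,0.3,0,0,0.45],[0,0,0,0.3,0,0,0.45],[0,0,0,0.3,0,0,0.45],[0,0,0,0.3,0,0,0.45],[0,0,0,0.3,0,0,0.45],[0,0,0,0.3,0,0,0.45],[0,0,0,0,0,0,0.45]]'
python3 d.py '[0.58,0.08,0.095]'
python3 - <<'E'
from h import *
p=robot.read_camera('side');save(p,'s2.png')
u,v=293,212;cv2.imwrite('pics/s2c.png',cv2.resize(p['pixels'][v-70:v+50,u-80:u+80,::-1],None,fx=4,fy=4,interpolation=cv2.INTER_CUBIC))
E
```

```text
t: 4.7
position: [0.5777, 0.0757, 0.0977]
ee_rot: [0.915, 0.404, 0.0, 0.0]
contact_force: [-0.4, -2.2, 0.7]
opening: 0.0394
4.7 [0.5777 0.0757 0.0977] toolx [0.674 0.739 0.   ] toolz [ 0. -0. -1.] open 0.03939743670959738 F [-0.36 -2.24  0.71]
shift cm [ 0.47 -0.12  0.27]
```

View pics/s2c.png

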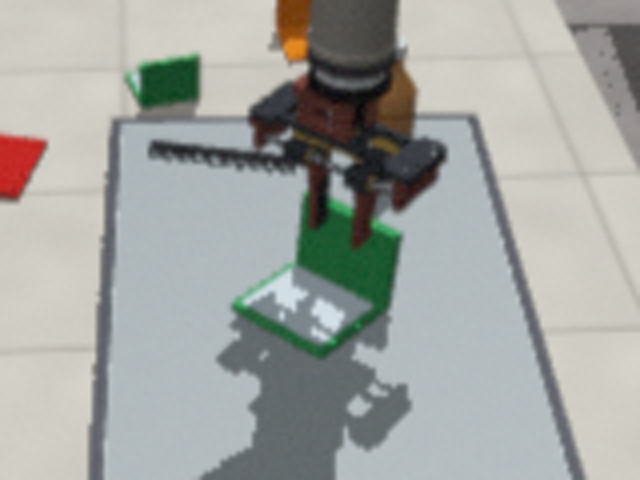

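The side crop shows the fingertips at the foot's inner face near its top, and contact has just been made. I continue slowly.

```bash
python3 -m creep '[[0,0,0,0.3,0,0,0.45],[0,0,0,0.3,0,0,0.45],[0,0,0,0.3,0,0,0.45],[0,0,0,0.3,0,0,0.45],[0,0,0,0.3,0,0,0.45],[0,0,0,0.3,0,0,0.45],[0,0,0,0,0,0,0.45]]'
python3 d.py '[0.58,0.08,0.095]'
python3 - <<'E'
from h import *
p=robot.read_camera('side')
u,v=293,212;cv2.imwrite('pics/s3c.png',cv2.resize(p['pixels'][v-70:v+50,u-80:u+80,::-1],None,fx=4,fy=4,interpolation=cv2.INTER_CUBIC))
E
```

```text
t: 5.45
position: [0.5897, 0.0896, 0.0975]
ee_rot: [0.915, 0.404, 0.0, -0.0]
contact_force: [-1.5, -0.9, 0.3]
opening: 0.0396
5.45 [0.5897 0.0896 0.0975] toolx [0.674 0.739 0.   ] toolz [-0.  0. -1.] open 0.03961532787001144 F [-1.52 -0.94  0.32]
shift cm [-1.36 -0.08  0.25]
```

View pics/s3c.png

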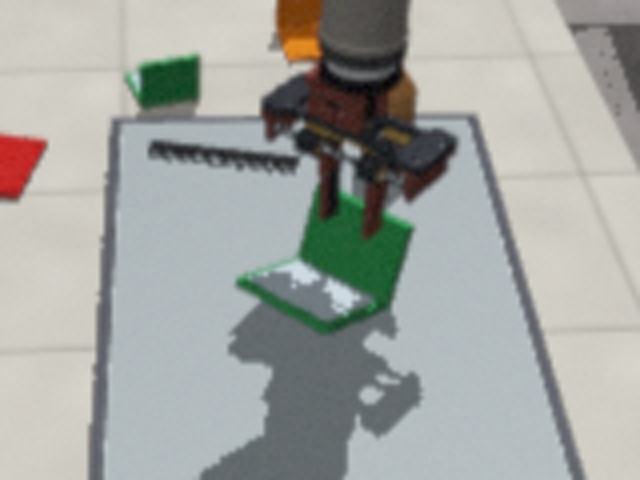

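The mirror is tipping: the front panel edge has risen to about row 300 in the crop. The heel is in place.

```bash
python3 -m creep '[[0,0,0,0.3,0,0,0.45],[0,0,0,0.3,0,0,0.45],[0,0,0,0.3,0,0,0.45],[0,0,0,0.3,0,0,0.45],[0,0,0,0.3,0,0,0.45],[0,0,0,0.3,0,0,0.45],[0,0,0,0.3,0,0,0.45],[0,0,0,0,0,0,0.45]]'
python3 d.py '[0.58,0.08,0.095]'
python3 - <<'E'
from h import *
p=robot.read_camera('side')
u,v=293,212;cv2.imwrite('pics/s4c.png',cv2.resize(p['pixels'][v-70:v+50,u-80:u+80,::-1],None,fx=4,fy=4,interpolation=cv2.INTER_CUBIC))
E
```

```text
t: 6.3
position: [0.6042, 0.105, 0.0977]
ee_rot: [0.915, 0.404, 0.0, -0.0]
contact_force: [0.2, -0.2, -0.3]
opening: 0.0392
6.3 [0.6042 0.105  0.0977] toolx [0.674 0.739 0.001] toolz [ 0.001  0.    -1.   ] open 0.039177833580924984 F [ 0.21 -0.23 -0.3 ]
shift cm [-3.47 -0.1   0.27]
```

View pics/s4c.png

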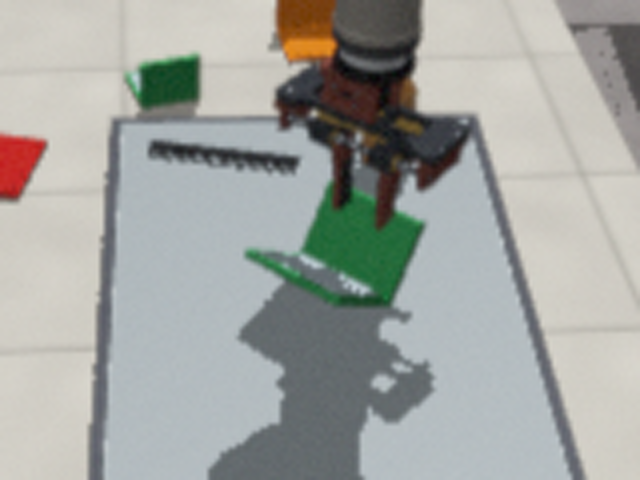

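The mirror is tilted about 28° and the push force is nearly zero. I continue toward the balance point, easing the tip down slightly.

```bash
python3 -m creep '[[0,0,0,0.25,0,0.05,0.45],[0,0,0,0.25,0,0.05,0.45],[0,0,0,0.25,0,0.05,0.45],[0,0,0,0.25,0,0.05,0.45],[0,0,0,0.25,0,0.05,0.45],[0,0,0,0.25,0,0.05,0.45],[0,0,0,0,0,0,0.45],[0,0,0,0,0,0,0.45]]'
python3 d.py '[0.58,0.08,0.095]'
python3 - <<'E'
from h import *
p=robot.read_camera('side')
u,v=293,212;cv2.imwrite('pics/s5c.png',cv2.resize(p['pixels'][v-70:v+50,u-80:u+80,::-1],None,fx=4,fy=4,interpolation=cv2.INTER_CUBIC))
E
```

```text
t: 7.15
position: [0.6138, 0.1155, 0.0946]
ee_rot: [0.915, 0.404, -0.0, 0.0]
contact_force: [-0.1, -0.1, -0.0]
opening: 0.0394
7.15 [0.6138 0.1155 0.0946] toolx [ 0.674  0.739 -0.   ] toolz [-0. -0. -1.] open 0.039360761913737205 F [-0.08 -0.06 -0.04]
shift cm [-4.9  -0.11 -0.04]
```

View pics/s5c.png

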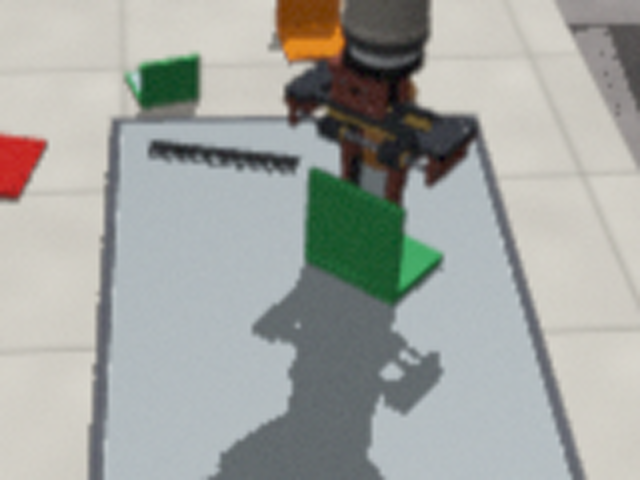

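The mirror has gone over and stands. The fingers are in front of the panel and carry no force. I move a little away from the panel and then straight up.

```bash
python3 -m creep '[[0,0,0,0.4,0,0,0.45],[0,0,0,0.4,0,0,0.45],[0,0,0,0.2,0,-0.5,0.45],[0,0,0,0,0,-1.5,0.45],[0,0,0,0,0,-2,0.45],[0,0,0,0,0,-2.5,0.45],[0,0,0,0,0,-2.5,0.45],[0,0,0,0,0,-2,0.45],[0,0,0,0,0,-1,0.45],[0,0,0,0,0,0,0.45],[0,0,0,0,0,0,0.45]]'
python3 - <<'E'
from h import *
S=robot.read_camera('scene');D=robot.read_camera('side');save(S,'scene6.png');save(D,'side6.png')
def near(L,c): return min(L,key=lambda x:np.hypot(*(np.array(x['position'])-c)))['position']
for l,z in(('mirror',.022),('foot_tip',.029),('panel_top',.137)):
    a=near(robot.tip_of(S,l),(203,235));b=near(robot.tip_of(D,l),(300,205))
    print(l,tri([ray(S,a),ray(D,b)]).round(3),[atz(p,u,z).round(3) for p,u in((S,a),(D,b))])
for l in('lota','oil_bottle','comb','soap_tray'):
    for p in(S,D): print(l,[(atz(p,x['position'],.022).round(3)[:2],round(x['conf'],2)) for x in robot.tip_of(p,l)[:2]])
for n,p,(u,v) in(('S',S,(203,231)),('D',D,(293,212))):
    cv2.imwrite(f'pics/end{n}.png',cv2.resize(p['pixels'][v-45:v+45,u-60:u+60,::-1],None,fx=6,fy=6,interpolation=cv2.INTER_CUBIC))
print(robot.sense()['contact_force'],robot.sense()['t'])
E
```

```text
t: 8.3
position: [0.6202, 0.1227, 0.2143]
ee_rot: [0.915, 0.404, -0.0, -0.0]
contact_force: [-0.8, 0.8, -0.6]
opening: 0.0392
mirror [0.591 0.102 0.022] [array([0.586, 0.103, 0.022]), array([0.595, 0.098, 0.022])]
foot_tip [0.656 0.148 0.032] [array([0.655, 0.147, 0.029]), array([0.656, 0.152, 0.029])]
panel_top [0.59  0.088 0.127] [array([0.59 , 0.095, 0.137]), array([0.593, 0.067, 0.137])]
lota [(array([ 0.628, -0.345]), 0.66)]
lota [(array([ 0.633, -0.343]), 0.72), (array([ 0.457, -0.306]), 0.62)]
oil_bottle [(array([0.668, 0.308]), 0.82)]
oil_bottle [(array([0.664, 0.297]), 0.59)]
comb [(array([0.486, 0.31 ]), 0.57)]
comb [(array([0.463, 0.316]), 0.63)]
soap_tray [(array([ 0.462, -0.322]), 0.7)]
soap_tray [(array([ 0.469, -0.309]), 0.93)]
[0.69546381 0.85055648 0.74941303] 9.1
```

View pics/endS.png

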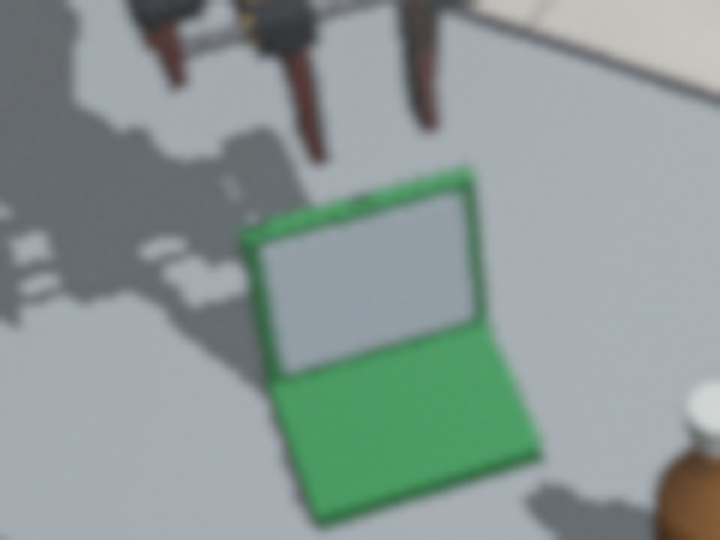

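View pics/side6.png

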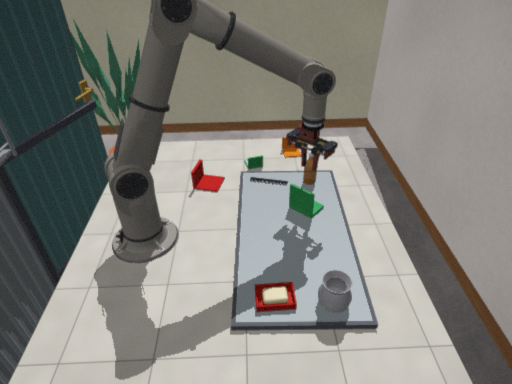

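View pics/endD.png

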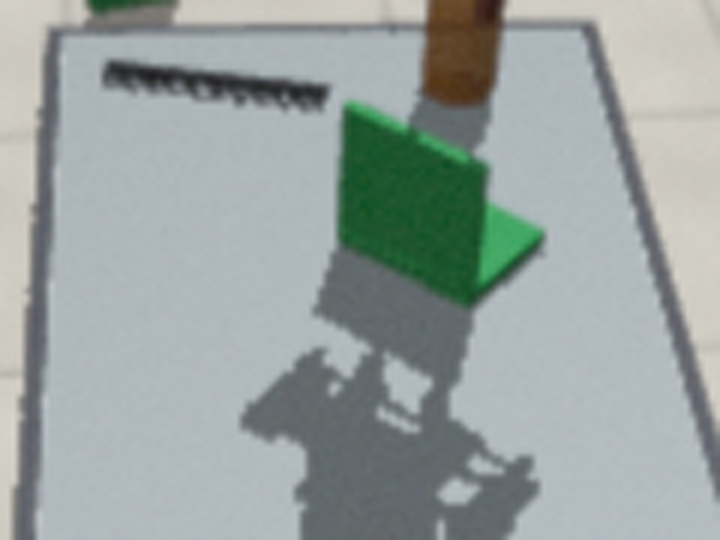

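The views show the mirror upright on its foot, with the heel at about (0.59, 0.09–0.10). The gripper is clear above it, and the bystanders are unchanged (crops match). I hand the job in.

```bash
python3 -c "
from bench import robot
print(robot.finish_job())"
```

```text
the job is handed in; nothing more can be done
None
```

The green mirror is back up and standing by itself on its foot. I pushed it slowly on the inner face of the upright foot, near the top, with both fingertips slightly parted. It went over by itself, and I then moved the fingers off the panel and straight up. Only push-side contact was made, with no pinching or lifting.

- **Mirror:** in both fixed cameras it stands upright and flat on the shelf. The heel is at about (0.59, 0.09–0.10), within roughly 15 mm of where it lay (0.588, 0.087).
- **Forces:** the wrist force readings at the stops stayed at about 2.5 N or less. After the mirror went over they were about 1 N or less, which is sensor noise.
- **Bystanders:** the network positions of the lota, soap tray, bottle and comb vary by up to about 20 mm between shots. The comb and bottle look unmoved in the before and after pictures, and the arm never came near any of the four.
- **Check that disagreed:** the two cameras' estimates of the panel top differ by about 28 mm. The crops show it upright, so I put that down to network error.

The job was handed in soon after about 9 s on the robot's clock, against the 32 s limit. It reported no verdict.

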